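Hold the desk clip gaping around a squared pile of blotter pads

TASK

Lay the single blotter pad from the table squarely on top of the two pads on the riser, edges lined up, and let go of it. Then lift the standing desk clip by its two upright levers, squeeze them so that its jaws gape wide, and bring the jaws level and square around the middle of the pile's overhanging end, at least a centimetre over the edge but touching neither pads nor riser. Finish there, still holding the clip open in the air so that a label can be slipped in before it bites; keep the pile square and in its place and leave the bottles, atomiser and pen alone.

Things in the scene. Friction and masses are not known exactly. Their poses are not given: they have to be found in the camera images.
- pad_new_c (a point): centre of the single loose blotter pad lying flat on the table, a rigid white paper block with brown card backing, 110 mm long (its x) x 56 mm wide (its y) x 6 mm thick (its z), 45 g; this point is 3 mm above its underside. It may lie on either side of the table; either end may go over the pile's edge.
- pad_mid_c (a point): centre of the upper of the two equal pads (110 x 56 x 6 mm) already piled on the riser; axes as for the single pad; a pad laid squarely on it has its centre 6 mm above this point. It is the middle pad of the finished, 18 mm thick pile.
- pad_low_c (a point): centre of the lower of the two pads on the riser, same size and axes
- pile_edge (a point): middle of the overhanging end edge of the upper of the two piled pads, half-way up its thickness, so half-way up the finished pile too, 59 mm above the table; its x axis points from this edge level into the pile, along the pads. The pads overhang the riser by 40 mm at this end, the end nearest the robot.
- riser: fixed wooden block under the pile, 65 mm along its x, 44 mm wide, 50 mm tall, on a 4 mm thick foot plate 75 x 60 mm; origin on the table under the pile's centre; the block reaches from 15 mm towards -x to 50 mm towards +x of its origin
- clip_hinge (a point): hinge centre of the steel desk clip, 36 mm above the underside of its foot. x points along the jaws out of their mouth, y along the hinge pin, z up; the foot carries these axes and stays level as the jaws open evenly up and down. Pinch the two lever bars towards one another along x: 8 N at first, 13 N on each bar at the firm stop; a stronger grip does no harm.
- clip: the whole desk clip, about 130 g, standing free; origin under the hinge at the underside of its foot, same axes. The foot plate is 46 mm wide, 5 mm thick, from 26 mm behind (-x) to 18 mm ahead of the hinge. The jaws clear the table if opened while it stands there.
- clip_mouth (a point): fixed point of the clip, half-way between the jaw lips, 50 mm ahead of the hinge at its height. Jaws: steel plates 40 mm wide, 3 mm thick, reaching 55 mm ahead of the hinge, with lips turned in at the tips that meet when shut. Fully open the lips are 34 mm apart; 25 mm ahead of the hinge the free height is 29 mm.
- clip_bar (a point): centre of the round bar (8 mm dia, 34 mm long along y) at the top of the lever ahead of the hinge; the lever behind has its mirror image. At rest the bars' centres are 50 mm above the hinge, 26 mm ahead and behind (60 mm over their outsides); fully squeezed 56 mm above and 9 mm ahead and behind (26 mm over their outsides).
- pad_new: the single loose pad, origin at the centre of its underside
- pad_mid: upper piled pad, origin at the centre of its underside
- pad_low: lower piled pad, origin at the centre of its underside
- clip_upper (a joint): opening of the upper jaw, worked by the lever ahead of the hinge: 0 shut, 0.32 rad fully open
- clip_lower (a joint): opening of the lower jaw, worked by the lever behind the hinge, always equal to the upper one: 0 shut, 0.32 rad fully open
- bottle_a: amber dropper bottle, 28 mm dia, 85 mm tall; origin at the centre of its underside; to be left alone
- bottle_b: black dropper bottle, 34 mm dia, 100 mm tall; origin at the centre of its underside; to be left alone
- bottle_c: green dropper bottle, 28 mm dia, 85 mm tall; origin at the centre of its underside; to be left alone
- bottle_d: amber dropper bottle, 28 mm dia, 85 mm tall; origin at the centre of its underside; to be left alone
- atomiser: square clear glass atomiser with a brass cap, 26 x 26 mm, 67 mm tall; origin at the centre of its underside; to be left alone
- pen: white pen, 140 x 11 x 11 mm, lying along its own x axis; origin at the centre of its underside; to be left alone
Mind the look-alikes: they are no part of the job. What is shaped like the clip but blue or orange is not meant. Leave any yellow look-alike of the pad_new alone.

How it is judged:
By the outcome, as a careful person would: the job done as asked, in the order asked, and still so for the second after the job is handed in, while the arm keeps its last pose, push and grip.
It also fails if it takes over 54 s, if anything falls off the work surface, if the arm or the gripper's body presses on something with over 40 N, if the wrist force passes 120 N, or if a joint passes its speed limit or range.

ROBOT

A 6-joint arm with a two-finger parallel gripper is mounted at the origin on the work surface. World frame = base frame: x ahead of the robot, y to its left, z up, the work surface at z = 0. Lengths are in m, angles in rad, forces in N, time in s.
With the tool pointing down it reaches from about 0.35 to 0.85 m from the base axis. Payload 8.1 kg.
Tool frame: the origin (TCP) lies where the fingers leave the gripper's body, on its centre line; the fingertips stand 84 mm ahead of it and the grasp point (between the pads) lies 65 mm ahead of it; z points along the fingers, y is the line along which they close (so a half turn about z gives the same grasp; the last joint's range is limited). The gripper opens to 93 mm and grips with 3 to 60 N. Pads are 15 mm wide; open, the fingers measure 128 mm over their backs; the gripper's body (75 mm by 188 mm) begins 65 mm behind the grasp point.
Start: joints at [1.217, 0.13, 1.488, -0, 1.523, -0.085], TCP at [0.159, 0.578, 0.303] pointing down, gripper open.
Joint ranges: [-2.96, 2.96], [-0.89, 2.26], [0.02, 2.5], [-1.34, 4.48], [0, 2.73], [-2.66, 2.66]. Speed limits (rad/s): [2.39, 2.39, 2.79, 3.14, 3.14, 3.14].

INTERFACE

Orientations are given as a rotation vector (axis times angle).
In Python, from plant import robot gives the robot as it stands.
- The arm moves only by the shell command python3 -m jog 'ROWS' [FORCE]. ROWS is text: rows parted by semicolons, each of 5 numbers parted by spaces: the opening, from 0 (shut) to 1 (fully open), then the shift along the tool's x, y, z in m, then the turn about the tool's z in degrees. A call has 1 to 10 rows; each row shifts and turns the commanded pose from where the row before left it, along the tool's axes as they then stand; what a row does not reach is not made up. A row lasts 1/12 s, in which the tool goes at most 41.7 mm and 7.16 degrees, less where a joint would pass 70% of its speed; a pose out of reach is approached as far as the arm can. A call with a gripper value outside its range is refused whole. The fingers move at their own pace and stop on an object; FORCE is the grip in N (left out, the last holds). Time passes only in rows, so rows that do not move let the fingers close. It gives the time, the measured TCP pose, the force, the opening and the grip force at its end, in the units of the state.
- robot.read_state(): the state, without advancing time (a new reading comes with each control period).
- robot.read_camera(name): name is "side" or "top"; returns a dict with "color" (480x640x3 uint8, red, green, blue), "intrinsics" (3x3 intrinsics, pixels), "pose" (4x4, takes a point from camera to world coordinates). Camera axes: x right, y down, z forward; pixel columns grow to the right and rows downward; lengths in m; the calibration is good to about 2 mm. A picture is of the moment at which its call begins. There is no depth.
- robot.close_job(): hands the job in; it is judged then, once.
The state is a dict: "t": time; "q": joint angles; "dq": joint speeds; "joint_torque": joint torques, N m; "tool_pos": TCP position; "orientation": TCP orientation; "force": force on the tool from outside, world axes, zero at the start; "wrist_torque": the same for the moment, N m; "opening": finger opening in m; "gripper_force": force on a finger pad.
Only numpy, scipy, OpenCV 4.12 (cv2) and the standard library are available. Lean on these libraries where they do the work, as an engineer would, in place of code of your own. Each camera call takes 0.05 s, during which the arm holds its last target. There are 200 camera calls.

## Working session

There is one attempt and no reset: what is moved stays moved. The work goes in short steps, Python scripts to look and compute and a shell command to move; the robot and the scene stay as the last step left them, time stands still between calls to the robot, and variables do not carry over. Pictures are saved under pics/ and viewed, at most 10 in all, crops included, and the job is handed in when it is done.

```bash
mkdir -p pics; ls; python3 - <<'E'
from plant import robot
import cv2,numpy as np
np.set_printoptions(precision=4,suppress=True)
s=robot.read_state(); print(s)
for n in("side","top"):
    c=robot.read_camera(n); cv2.imwrite(f"pics/{n}0.png",c["color"][:,:,::-1]); print(n,c["intrinsics"],c["pose"])
E
```

```text
pics
{'t': 0.0, 'q': array([ 1.2166,  0.1311,  1.4893, -0.    ,  1.523 , -0.0854]), 'dq': array([-0.    ,  0.0012,  0.0004, -0.0016,  0.0013,  0.0001]), 'joint_torque': array([ -0.0025, -55.9841, -49.1761,   0.0762,   0.0358,  -0.0002]), 'tool_pos': array([0.1592, 0.5781, 0.3017]), 'orientation': array([-0.4209, -3.1129,  0.0028]), 'force': array([ 0.0857, -0.2125,  0.6406]), 'wrist_torque': array([-0.0379, -0.0216,  0.0527]), 'gripper_force': 0.0, 'opening': 0.09292983964408383}
side [[497.0603   0.     316.6959]
 [  0.     497.0603 243.5766]
 [  0.       0.       1.    ]] [[ 0.7194 -0.4245  0.5497  0.0128]
 [-0.6942 -0.4639  0.5503 -0.5336]
 [ 0.0214 -0.7775 -0.6285  0.6753]
 [ 0.      0.      0.      1.    ]]
top [[479.8294   0.     320.7783]
 [  0.     479.8294 236.8457]
 [  0.       0.       1.    ]] [[ 0.0117 -0.997   0.0768  0.4603]
 [-0.9996 -0.0135 -0.0234  0.0087]
 [ 0.0244 -0.0765 -0.9968  1.2288]
 [ 0.      0.      0.      1.    ]]
```

View pics/top0.png

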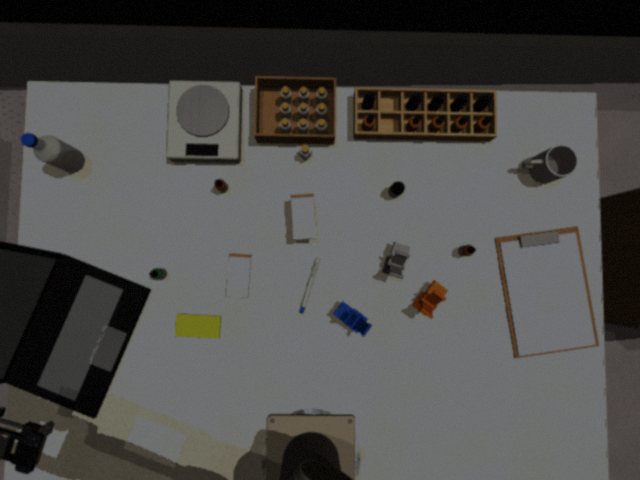

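View pics/side0.png

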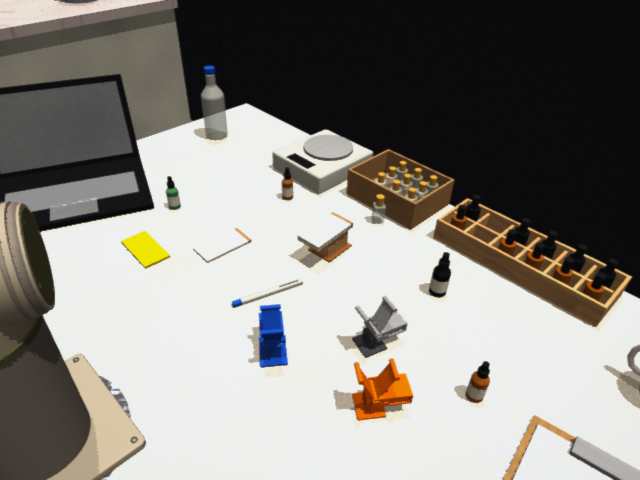

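Top view: candidates for the pad are the white pad at (238,276), the yellow look-alike at (198,326) and the white pile on the riser at (303,218). For the clip they are grey at (397,260), blue at (352,318) and orange at (431,298). I choose the white pad at (238,276) and the grey steel clip at (397,260), and check both in one enlarged montage.

```bash
python3 - <<'E'
import cv2,numpy as np
t=cv2.imread("pics/top0.png");s=cv2.imread("pics/side0.png")
def crop(im,x,y,w,h,k):return cv2.resize(im[y:y+h,x:x+w],None,fx=k,fy=k,interpolation=cv2.INTER_CUBIC)
a=crop(t,215,240,50,75,4); b=crop(t,275,180,50,75,4); c=crop(t,370,222,50,75,4)
top=cv2.convertScaleAbs(np.hstack([a,b,c]),alpha=1.2)   # 600x300
d=crop(s,185,205,75,75,4)[:, :300]; e=crop(s,345,285,75,75,4)
g=crop(s,290,205,50,75,4)
bot=np.hstack([d,e,crop(s,295,205,50,75,4)])
top=np.hstack([top,np.zeros((300,200,3),np.uint8)])
cv2.imwrite("pics/m1.png",np.vstack([top,bot]))
E
```

```text
(no output)
```

View pics/m1.png

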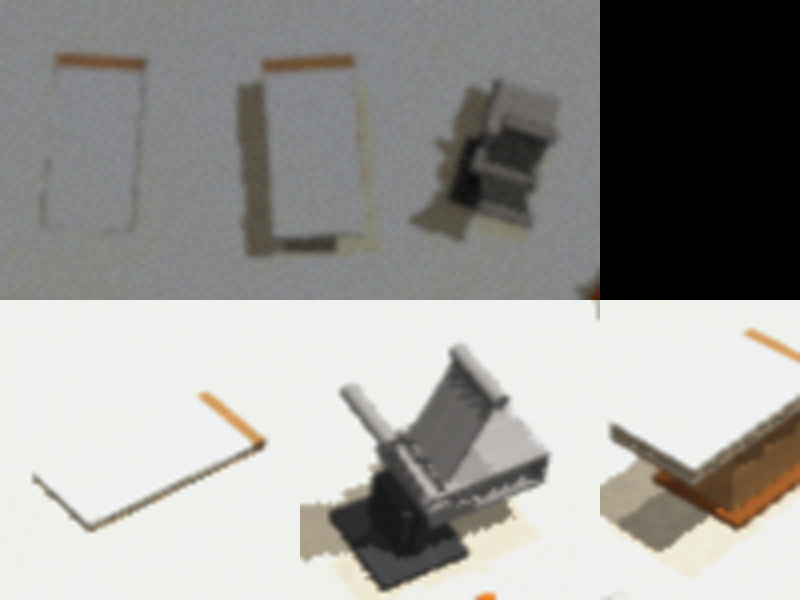

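The montage confirms it: flat white pad with brown card (top view corners in crop pixels about (56,55), (146,60), (135,230), (41,228)), the piled pads, and a grey steel clip with dark foot whose jaws point away from the robot. Now the positions.

```bash
cat > h.py <<'E'
import numpy as np,cv2
from scipy.spatial.transform import Rotation as R
from plant import robot
np.set_printoptions(precision=4,suppress=True)
K={"side":(497.0603,316.6959,243.5766),"top":(479.8294,320.7783,236.8457)}
P={"side":np.array([[.7194,-.4245,.5497,.0128],[-.6942,-.4639,.5503,-.5336],[.0214,-.7775,-.6285,.6753]]),
"top":np.array([[.0117,-.997,.0768,.4603],[-.9996,-.0135,-.0234,.0087],[.0244,-.0765,-.9968,1.2288]])}
def proj(n,X):
    f,cx,cy=K[n];p=(np.atleast_2d(X)-P[n][:,3])@P[n][:,:3]
    return np.c_[f*p[:,0]/p[:,2]+cx,f*p[:,1]/p[:,2]+cy]
def ray(n,uv,z):
    f,cx,cy=K[n];uv=np.atleast_2d(uv)
    d=np.c_[(uv[:,0]-cx)/f,(uv[:,1]-cy)/f,np.ones(len(uv))]@P[n][:,:3].T
    return P[n][:,3]+d*((z-P[n][2,3])/d[:,2])[:,None]
def place(pose,L):
    x,y,a=pose;c,s=np.cos(a),np.sin(a);L=np.atleast_2d(L)
    return np.c_[x+c*L[:,0]-s*L[:,1],y+s*L[:,0]+c*L[:,1],L[:,2]]
def plan(grip,yaz,ahead=.065):
    """from present pose: shift to bring point 'ahead' of the TCP to grip, turn so that tool y lies along azimuth yaz (rad)"""
    s=robot.read_state();M=R.from_rotvec(s["orientation"]).as_matrix()
    tgt=np.array(grip)-ahead*np.array([0,0,-1]); d=M.T@(tgt-s["tool_pos"])
    cur=np.arctan2(M[1,1],M[0,1]); t=[np.degrees((cur-yaz+k*np.pi+np.pi/2)%np.pi-np.pi/2) for k in(0,)][0]
    print("t",s["t"],"pos",s["tool_pos"],"shift mm",d*1e3,"turn deg",round(t,2),"(+-180) q6",s["q"][5],"tilt",M[:,2],"open",s["opening"],"gf",s["gripper_force"],"F",s["force"])
E
cat > m.py <<'E'
from h import *
from scipy.optimize import least_squares
def cr(x0,y0,u0,v0,uv): uv=np.array(uv,float);return np.c_[x0+(uv[:,0]-u0+.5)/4-.5,y0+(uv[:,1]-v0+.5)/4-.5]
def fit(obs,g):
    f=lambda p:np.concatenate([(proj(n,place(p,L))-uv).ravel() for n,L,uv in obs])
    r=least_squares(f,g);print("xy",r.x[:2],"yaw deg",np.degrees(r.x[2]),"res",r.fun.reshape(-1,2).round(1).tolist());return r.x
c4=lambda z:np.array([[.055,.028,z],[.055,-.028,z],[-.055,-.028,z],[-.055,.028,z]])
print("pad top only");fit([("top",c4(.006),cr(215,240,0,0,[(56,55),(146,60),(135,230),(41,228)]))],[.4,.2,0])
print("pad both");fit([("top",c4(.006),cr(215,240,0,0,[(56,55),(146,60),(135,230),(41,228)])),("side",c4(.006)[[1,2,3]],cr(185,205,0,300,[(265,441),(91,524),(35,476)]))],[.4,.2,0])
print("pile top only");fit([("top",c4(.062),cr(275,180,200,0,[(263,60),(354,54),(364,232),(272,238)]))],[.5,.05,0])
print("pile both");fit([("top",c4(.062),cr(275,180,200,0,[(263,60),(354,54),(364,232),(272,238)])),("side",c4(.062)[[2,3]],cr(295,205,600,300,[(693,472),(612,425)]))],[.5,.05,0])
print("clip side");
L=np.array([[.026,.017,.086],[.026,-.017,.086],[-.026,.017,.086],[-.026,.023,.005],[-.026,-.023,.002],[.018,-.023,.002]])
p=fit([("side",L,cr(345,285,300,300,[(459,352),(501,400),(350,391),(332,513),(385,586),(467,552)]))],[.4,-.2,-.2])
A=np.array([[.026,.017,.086],[.026,-.017,.086],[-.026,.017,.086],[-.026,-.017,.086],[.055,.02,.045],[.055,-.02,.045],[-.026,.023,.005],[-.026,-.023,.005],[0,0,.036]])
uv=proj("top",place(p,A));print("in top crop",(uv-[370,222])*4+[400,0])
E
python3 m.py
```

```text
pad top only
xy [0.4539 0.1877] yaw deg -2.598059855752174 res [[0.1, -0.3], [-0.3, -0.3], [-0.5, 0.7], [0.7, -0.0]]
pad both
xy [0.4521 0.1879] yaw deg -2.5742023082343173 res [[-0.0, 0.4], [-0.4, 0.4], [-0.6, 1.4], [0.6, 0.7], [1.2, -0.7], [0.6, 0.1], [0.3, -1.3]]
pile top only
xy [0.6006 0.0255] yaw deg 4.019906021466265 res [[-0.1, -0.2], [-0.0, 0.1], [0.0, 0.2], [0.1, -0.0]]
pile both
xy [0.5989 0.0255] yaw deg 3.9087389206462593 res [[-0.0, 0.5], [0.0, 0.8], [0.0, 0.9], [0.0, 0.6], [1.0, -1.0], [0.5, -1.5]]
clip side
xy [ 0.4828 -0.2042] yaw deg -16.39547057351612 res [[-0.7, -0.8], [0.4, 0.6], [-0.1, -0.5], [-0.7, -0.8], [-0.1, 1.0], [1.1, 0.3]]
in top crop [[498.3823 123.0678]
 [552.7006 139.8001]
 [473.8598 206.4288]
 [528.377  223.2203]
 [495.1523  79.8729]
 [556.7387  98.8452]
 [443.9228 203.6776]
 [512.8185 224.8976]
 [498.4625 174.4551]]
```

```bash
python3 -c "
from h import *
plan([.453,.188,.040],np.radians(90-2.58),.084)
print(R.from_rotvec(robot.read_state()['orientation']).as_matrix())"
```

```text
t 0.1 pos [0.1592 0.5781 0.3018] shift mm [-386.8917 -297.7561  178.2207] turn deg -12.82 (+-180) q6 -0.08539398074427314 tilt [-0.0006 -0.0016 -1.    ] open 0.09307940303558196 gf 0.0 F [ 0.1221  0.1414 -0.0331]
[[-0.9641  0.2656 -0.0006]
 [ 0.2656  0.9641 -0.0016]
 [ 0.0001 -0.0017 -1.    ]]
```

```bash
python3 -m jog '1 -.03 -.023 0 0;1 -.03 -.023 0 0;1 -.03 -.023 0 0;1 -.03 -.023 0 0;1 -.03 -.023 0 0;1 -.03 -.023 0 0;1 -.03 -.023 0 0;1 -.03 -.023 0 0;1 -.03 -.023 0 0;1 -.03 -.023 0 0' 30; python3 -m jog '1 -.03 -.023 .02 0;1 -.03 -.023 .03 0;1 -.027 -.022 .02 -6.4;1 0 0 .03 -6.4;1 0 0 .03 0;1 0 0 .02 0;1 0 0 0 0;1 0 0 0 0'; python3 -c "
from h import *
plan([.453,.188,.0025],np.radians(90-2.58),.084)"
```

```text
t: 0.93
tool_pos: [0.388, 0.2753, 0.3025]
orientation: [-0.421, -3.113, 0.0]
force: [0.8, 0.4, 0.3]
opening: 0.093
gripper_force: 0.0
t: 1.6
tool_pos: [0.4485, 0.1929, 0.1562]
orientation: [-0.071, -3.137, 0.002]
force: [0.3, 0.2, 0.6]
opening: 0.0933
gripper_force: 0.0
t 1.6 pos [0.4485 0.1929 0.1562] shift mm [-4.938  -4.6191 69.7215] turn deg -0.03 (+-180) q6 -1.224099653181626 tilt [-0.0034 -0.001  -1.    ] open 0.09333755117097847 gf 0.0 F [0.3155 0.2367 0.6469]
```

```bash
python3 -m jog '1 -.005 -.0045 .02 0;1 0 0 .02 0;1 0 0 .015 0;1 0 0 .01 0;1 0 0 0 0;1 0 0 0 0' 20; python3 -c "
from h import *
plan([.453,.188,.0025],np.radians(90-2.58),.084)
c=robot.read_camera('side')['color'][150:330,120:360,::-1]
cv2.imwrite('pics/g1.png',cv2.resize(c,None,fx=3,fy=3,interpolation=cv2.INTER_CUBIC))"
```

```text
t: 2.1
tool_pos: [0.4549, 0.1889, 0.0935]
orientation: [0.071, 3.14, 0.0]
force: [0.1, 0.2, -0.0]
opening: 0.0927
gripper_force: 0.0
t 2.1 pos [0.4549 0.1889 0.0935] shift mm [ 1.8665 -1.013   6.958 ] turn deg -0.0 (+-180) q6 -1.236248547731543 tilt [ 0.0009  0.0003 -1.    ] open 0.09269269990296065 gf 0.0 F [ 0.1214  0.2364 -0.0378]
```

View pics/g1.png

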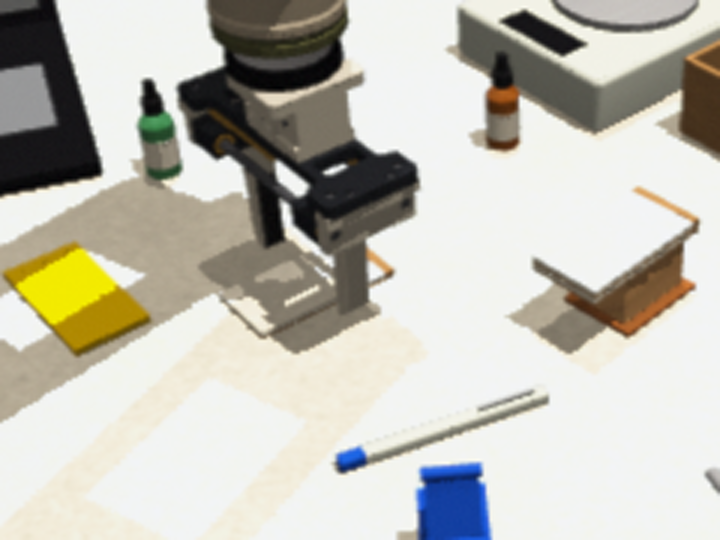

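The fingers straddle the white pad around its middle (near finger at (352,300), far finger at (270,235)), clear of everything else. Down the last bit and close.

```bash
python3 -m jog '1 0 0 .0065 0;1 0 0 0 0;.5 0 0 0 0;.5 0 0 0 0;.5 0 0 0 0;.5 0 0 0 0;.5 0 0 0 0;.5 0 0 0 0;.5 0 0 0 0' 20; python3 -c "
from h import *
plan([.453,.188,.0025],np.radians(90-2.58),.084)"
```

```text
t: 2.9
tool_pos: [0.4544, 0.1886, 0.0859]
orientation: [0.071, 3.141, 0.0]
force: [-0.8, -0.0, 0.6]
opening: 0.0551
gripper_force: 20.0
t 2.9 pos [0.4544 0.1886 0.0859] shift mm [ 1.3793 -0.6247 -0.604 ] turn deg -0.02 (+-180) q6 -1.2363058050291782 tilt [ 0.  0. -1.] open 0.05513385474298531 gf 19.99736577272415 F [-0.7733 -0.0229  0.6136]
```

```bash
python3 -m jog '0 0 0 -.02 0;0 0 0 -.03 0;0 0 0 -.03 0;0 0 0 -.02 0;0 -.02 -.02 0 0;0 -.025 -.028 0 0;0 -.025 -.028 0 -2;0 -.025 -.028 0 -2;0 -.02 -.028 0 -2.5;0 -.015 -.02 0 0' 30; python3 -m jog '0 0 0 0 0; 0 0 0 0 0;0 0 0 0 0'; python3 -c "
from h import *
plan([.601,.0255,.078],np.radians(93.95),.084)"
```

```text
t: 3.73
tool_pos: [0.5838, 0.0321, 0.1858]
orientation: [-0.109, 3.139, -0.001]
force: [-0.1, 1.1, 0.7]
opening: 0.0554
gripper_force: 30.0
t: 3.98
tool_pos: [0.582, 0.035, 0.1853]
orientation: [0.106, -3.139, -0.001]
force: [-0.6, -0.5, -0.9]
opening: 0.0557
gripper_force: 30.0
t 3.9833 pos [0.582  0.035  0.1853] shift mm [-18.324  -10.8153  23.3   ] turn deg -0.08 (+-180) q6 -1.6663732344500342 tilt [-0.0013  0.0004 -1.    ] open 0.05566201748623488 gf 29.99756097793579 F [-0.5531 -0.4601 -0.8972]
```

```bash
python3 -m jog '0 -.0095 -.0055 .008 0;0 -.009 -.0053 .008 0;0 0 0 .0065 0;0 0 0 0 0;0 0 0 0 0;0 0 0 0 0'; python3 -c "
from h import *
plan([.601,.0255,.078],np.radians(93.95),.084)
a=robot.read_camera('side')['color'][180:280,270:380,::-1]
b=robot.read_camera('top')['color'][170:270,260:350,::-1]
r=lambda c:cv2.resize(c,None,fx=4,fy=4,interpolation=cv2.INTER_CUBIC)
cv2.imwrite('pics/p1.png',np.hstack([r(a),r(b)[:,:360]]))"
```

```text
t: 4.48
tool_pos: [0.6012, 0.026, 0.1636]
orientation: [0.108, -3.139, -0.0]
force: [-0.5, -0.2, -0.4]
opening: 0.0553
gripper_force: 30.0
t 4.4833 pos [0.6012 0.026  0.1636] shift mm [ 0.2391 -0.5344  1.5721] turn deg -0.0 (+-180) q6 -1.6817030830114401 tilt [-0.0003  0.0002 -1.    ] open 0.0552734634948548 gf 29.99749481678009 F [-0.4724 -0.1968 -0.3577]
```

View pics/p1.png

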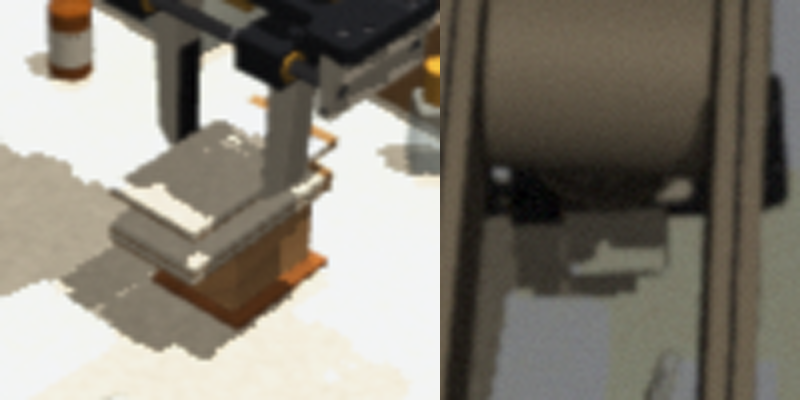

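```bash
python3 -c "
from h import *
f=lambda uv:np.array([270,180])+(np.array(uv,float)+.5)/4-.5
st=[.6008,.0255,np.radians(3.95)]
L=[[-.055,-.028],[-.055,.028],[.055,-.028]]
for z in(.0837,.0777,.062,.050):print(z,(proj('side',place(st,[l+[z] for l in L]))-[270,180])*4)
print(ray('side',f([(200,233),(115,188),(335,140)]),.0837));print(ray('side',f([(193,268),(112,224),(330,175)]),.062))
c=cv2.imread('pics/p1.png')[100:300,90:350];cv2.imwrite('pics/p1z.png',cv2.resize(c,None,fx=3,fy=3))"
```

```text
0.0837 [[199.5842 229.7397]
 [115.3079 181.435 ]
 [342.316  133.6981]]
0.0777 [[199.2679 239.4985]
 [115.3223 191.0955]
 [341.4942 143.1961]]
0.062 [[198.4521 264.675 ]
 [115.3595 216.0286]
 [339.3724 167.7215]]
0.05 [[197.8396 283.5754]
 [115.3874 234.7559]
 [337.7777 186.1537]]
[[ 0.5465 -0.0069  0.0837]
 [ 0.5405  0.0471  0.0837]
 [ 0.6511  0.0015  0.0837]]
[[ 0.5443 -0.005   0.062 ]
 [ 0.5386  0.0474  0.062 ]
 [ 0.6496  0.0017  0.062 ]]
```

View pics/p1z.png

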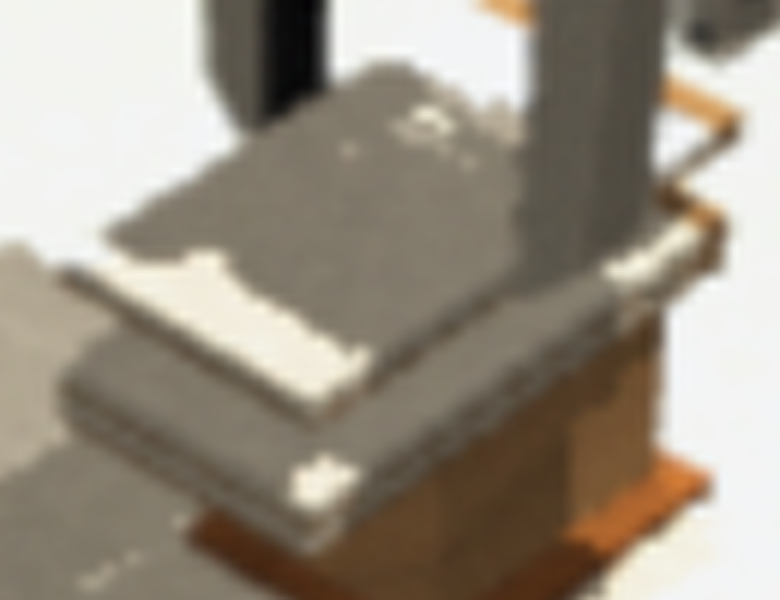

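The hovering pad lies about 1 mm farther from the robot than the pile and is otherwise parallel: near corner at (318,402) in the crop against (315,510) for the pile. I correct that and lower it.

```bash
python3 -m jog '0 .001 -.0004 .005 0;0 0 0 .005 0;0 0 0 .003 0;0 0 0 .001 0;0 0 0 0 0;0 0 0 0 0' ; python3 -m jog '0 0 0 .0005 0;0 0 0 .0005 0;0 0 0 0 0;0 0 0 0 0'; python3 -m jog '0 0 0 .0005 0;0 0 0 0 0;0 0 0 0 0'; python3 -c "
from h import *
plan([.6,.0255,.0639],np.radians(93.95),.084)"
```

```text
t: 5.08
tool_pos: [0.6007, 0.0248, 0.1492]
orientation: [0.107, -3.139, -0.0]
force: [0.2, -0.2, 0.6]
opening: 0.0553
gripper_force: 30.0
t: 5.42
tool_pos: [0.6008, 0.0248, 0.1484]
orientation: [-0.107, 3.14, -0.0]
force: [1.1, -0.0, -0.1]
opening: 0.0555
gripper_force: 30.0
t: 5.67
tool_pos: [0.6009, 0.0248, 0.1479]
orientation: [-0.107, 3.14, -0.0]
force: [0.1, 0.3, 0.6]
opening: 0.0552
gripper_force: 30.0
t 5.6667 pos [0.6009 0.0248 0.1479] shift mm [0.8103 0.7829 0.0377] turn deg -0.05 (+-180) q6 -1.6828299971154546 tilt [ 0.0002 -0.     -1.    ] open 0.05523062261219441 gf 29.997755885124207 F [0.0913 0.3303 0.6002]
```

```bash
python3 -m jog '0 .0007 .0008 0 0;0 0 0 0 0;0 0 0 .0005 0;0 0 0 0 0;0 0 0 0 0'; python3 -m jog '0 0 0 .0005 0;0 0 0 0 0;0 0 0 0 0';python3 -c "
from h import *
plan([.6,.0255,.0639],np.radians(93.95),.084)
a=robot.read_camera('side')['color'][205:271,290:360,::-1]
cv2.imwrite('pics/p2.png',cv2.resize(a,None,fx=9,fy=9,interpolation=cv2.INTER_CUBIC))"
```

```text
t: 6.08
tool_pos: [0.6001, 0.0256, 0.1479]
orientation: [-0.107, 3.14, 0.0]
force: [-2.9, 0.0, 5.3]
opening: 0.0551
gripper_force: 30.0
t: 6.33
tool_pos: [0.6001, 0.0256, 0.1479]
orientation: [-0.107, 3.14, 0.0]
force: [-5.2, -0.0, 9.1]
opening: 0.0553
gripper_force: 30.0
t 6.3333 pos [0.6001 0.0256 0.1479] shift mm [ 0.095  -0.068  -0.0204] turn deg -0.05 (+-180) q6 -1.6816322051682127 tilt [ 0.0002  0.     -1.    ] open 0.05529902990017375 gf 30.000540018081665 F [-5.2171 -0.0303  9.097 ]
```

View pics/p2.png

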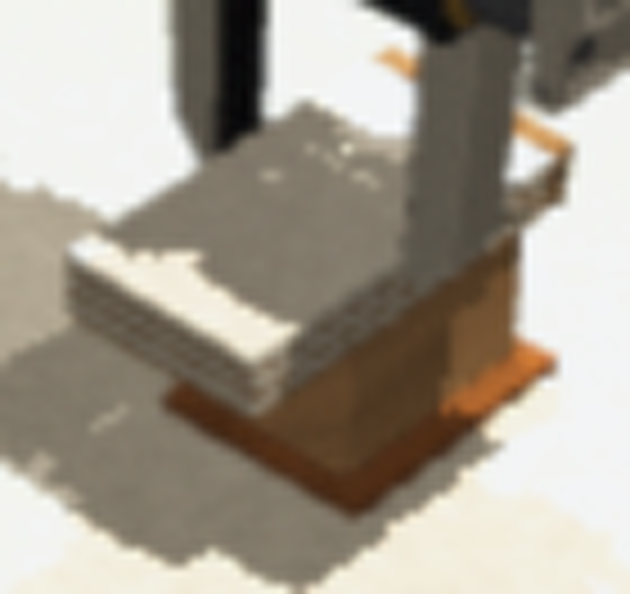

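The three pads are flush at the near end (left edge at x≈68, front corner at x≈255) and it rests with 9 N. I relieve the push and let go.

```bash
python3 -m jog '0 0 0 -.0008 0;0 0 0 0 0;.72 0 0 0 0;.72 0 0 0 0;.72 0 0 0 0;.72 0 0 0 0;.8 0 0 -.01 0;.8 0 0 -.03 0;.8 0 0 -.03 0;.8 0 0 -.03 0'; python3 -c "
from h import *
plan([.4828+.001,-.204,.086],np.radians(-16.4))
robot.read_state()"
```

```text
t: 7.22
tool_pos: [0.5996, 0.0256, 0.249]
orientation: [0.107, -3.139, -0.0]
force: [0.3, -0.2, 0.3]
opening: 0.0742
gripper_force: 0.0
t 7.2167 pos [0.5996 0.0256 0.249 ] shift mm [ 131.0579 -221.1595   98.1436] turn deg -69.7 (+-180) q6 -1.681633829027035 tilt [-0.0009  0.     -1.    ] open 0.07416209209710299 gf 0.0 F [ 0.2846 -0.1722  0.3063]
```

```bash
python3 -m jog '1 .0187 -.0315 0 0;1 .0187 -.0315 0 0;1 .0187 -.0315 0 0;1 .0187 -.0315 0 0;1 .0187 -.0315 0 0;1 .0187 -.0315 0 0;1 .0187 -.0315 0 0;1 0 0 0 6.9;1 0 0 0 6.9;1 0 0 0 6.9' 40;python3 -m jog '1 0 0 0 6.9;1 0 0 0 6.9;1 0 0 0 6.9;1 0 0 0 6.9;1 0 0 0 6.9;1 0 0 0 6.9;1 0 0 0 6.9;1 0 0 0 6.9;1 0 0 0 6.9;1 0 0 0 6.9'; python3 -m jog '1 0 0 0 6.9;1 0 0 0 6.9;1 0 0 0 6.8;1 0 0 0 0;1 0 0 0 0'; python3 -c "
from h import *
plan([.4835,-.204,.088],np.radians(-16.4))
t=robot.read_camera('top')['color'][:,:,::-1];cv2.imwrite('pics/t2.png',t)
a=cv2.resize(t[170:270,260:345],None,fx=5,fy=5,interpolation=cv2.INTER_CUBIC)
s=robot.read_camera('side')['color'][:,:,::-1];cv2.imwrite('pics/s2.png',s)
b=cv2.resize(s[180:280,290:365],None,fx=5,fy=5,interpolation=cv2.INTER_CUBIC)
cv2.imwrite('pics/p3.png',np.hstack([cv2.convertScaleAbs(a,alpha=1.3),b]))"
```

```text
t: 8.05
tool_pos: [0.484, -0.2044, 0.2486]
orientation: [0.471, 3.105, -0.0]
force: [-0.3, 0.3, -0.3]
opening: 0.0931
gripper_force: 0.0
t: 8.88
tool_pos: [0.4845, -0.2034, 0.2485]
orientation: [2.145, 2.294, 0.0]
force: [-0.2, 0.3, 0.7]
opening: 0.0931
gripper_force: 0.0
t: 9.3
tool_pos: [0.4845, -0.2034, 0.2483]
orientation: [2.512, 1.886, 0.0]
force: [-0.0, -0.7, 0.7]
opening: 0.0928
gripper_force: 0.0
t 9.3 pos [ 0.4845 -0.2034  0.2483] shift mm [-0.844  -0.8491 95.2756] turn deg 0.22 (+-180) q6 -0.21258360565738715 tilt [ 0.0005 -0.0003 -1.    ] open 0.09279025082562396 gf 0.0 F [-0.0308 -0.6561  0.6992]
```

View pics/p3.png

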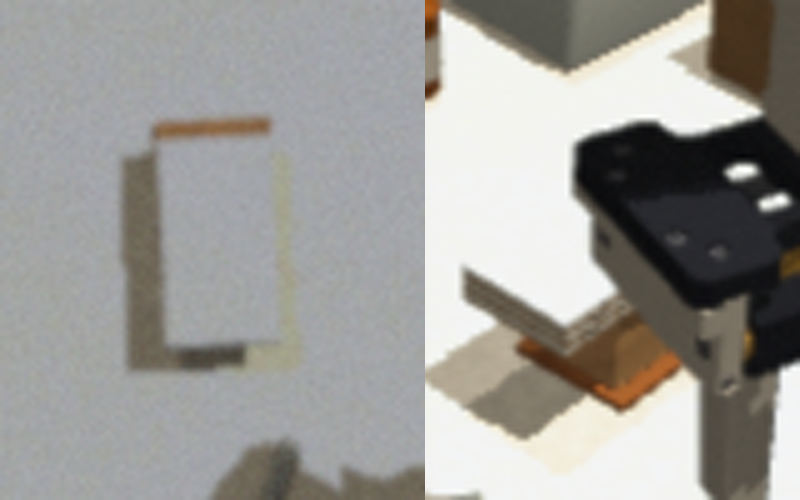

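The pile is flush and square (top crop: far end (152,125)-(271,118), near end (165,349)-(280,343)). Now the clip.

```bash
python3 -m jog '1 -.0008 -.0008 .025 0;1 0 0 .025 0;1 0 0 .025 0;1 0 0 .015 0;1 0 0 .004 0;1 0 0 0 0;1 0 0 0 0' 40; python3 -c "
from h import *
plan([.4835,-.204,.088],np.radians(-16.4))
c4=lambda z:np.array([[.055,.028,z],[.055,-.028,z],[-.055,-.028,z],[-.055,.028,z]])
from scipy.optimize import least_squares
uv=np.array([260,170])+(np.array([(152,125),(271,118),(280,343),(165,349)])+.5)/5-.5
r=least_squares(lambda p:(proj('top',place(p,c4(.068)))-uv).ravel(),[.6,.025,0]);print(r.x[:2],np.degrees(r.x[2]),r.fun)
s=robot.read_camera('side')['color'][230:370,320:460,::-1]
cv2.imwrite('pics/c1.png',cv2.resize(s,None,fx=4,fy=4,interpolation=cv2.INTER_CUBIC))"
```

```text
t: 9.98
tool_pos: [0.4838, -0.2041, 0.1545]
orientation: [2.514, 1.883, 0.0]
force: [0.3, 0.0, -0.3]
opening: 0.093
gripper_force: 0.0
t 9.9833 pos [ 0.4838 -0.2041  0.1545] shift mm [ 0.0398 -0.3365  1.5408] turn deg 0.06 (+-180) q6 -0.21177835086030097 tilt [ 0.0006 -0.0004 -1.    ] open 0.09298337454476921 gf 0.0 F [ 0.2662  0.0231 -0.3472]
[0.5994 0.0253] 3.705634758126731 [ 0.4048 -0.1331 -0.4728  0.1561  0.0743 -0.0005 -0.0079 -0.0205]
```

View pics/c1.png

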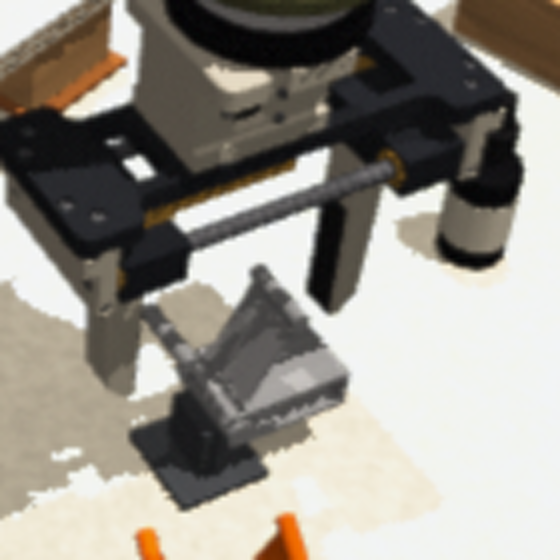

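The fingers straddle both bars (near finger tip (110,390), far finger tip (335,305)). Squeeze.

```bash
python3 -m jog '.6 0 0 0 0;.6 0 0 0 0;.6 0 0 0 0;.6 0 0 0 0;.4 0 0 0 0;.4 0 0 0 0;.2 0 0 0 0;.2 0 0 0 0;.2 0 0 0 0;.2 0 0 0 0' 40; python3 -m jog '0 0 0 0 0;0 0 0 0 0;0 0 0 0 0;0 0 0 0 0;0 0 0 0 0;0 0 0 0 0'
```

```text
t: 10.87
tool_pos: [0.4859, -0.2051, 0.158]
orientation: [2.511, 1.878, 0.005]
force: [-2.6, 1.8, 21.7]
opening: 0.0317
gripper_force: 15.2
t: 11.37
tool_pos: [0.4859, -0.2051, 0.1581]
orientation: [2.51, 1.878, 0.005]
force: [-3.1, 2.5, 23.3]
opening: 0.0238
gripper_force: 40.0
```

```bash
python3 -m jog '0 0 0 -.01 0;0 0 0 -.02 0;0 0 0 -.03 0;0 0 0 -.03 0;0 0 0 -.02 0;0 0 0 0 0;0 0 0 0 0' 40; python3 -c "
from h import *
plan([.4605,.0162,.1811+.06],np.radians(3.8),0)"
```

```text
t: 11.95
tool_pos: [0.4839, -0.2041, 0.2645]
orientation: [2.514, 1.881, 0.002]
force: [0.0, 1.7, -2.8]
opening: 0.0237
gripper_force: 40.0
t 11.95 pos [ 0.4839 -0.2041  0.2645] shift mm [204.7783 -84.7051  23.1276] turn deg -20.2 (+-180) q6 -0.21063470914300983 tilt [ 0.002  -0.0011 -1.    ] open 0.02368206291878597 gf 39.99467611312866 F [ 0.0277  1.6679 -2.8018]
```

```bash
python3 -m jog '0 .015 -.006 0 0;0 .025 -.0105 0 0;0 .03 -.0125 0 0;0 .03 -.0125 0 0;0 .03 -.0125 0 0;0 .03 -.0125 0 0;0 .025 -.0105 0 0;0 .02 -.0075 0 0;0 0 0 0 -4;0 0 0 0 -6'; python3 -m jog '0 0 0 0 -6;0 0 0 0 -4.2;0 0 0 .012 0;0 0 0 .011 0;0 0 0 0 0;0 0 0 0 0;0 0 0 0 0'; python3 -c "
from h import *
plan([.4605,.0162,.1811+.06],np.radians(3.8),0)"
```

```text
t: 12.78
tool_pos: [0.4589, 0.0181, 0.2609]
orientation: [-2.334, -2.098, 0.004]
force: [0.3, -0.4, -1.1]
opening: 0.024
gripper_force: 40.0
t: 13.37
tool_pos: [0.4599, 0.0166, 0.2399]
orientation: [-2.147, -2.291, 0.001]
force: [-0.2, 0.6, -1.7]
opening: 0.024
gripper_force: 40.0
t 13.3667 pos [0.4599 0.0166 0.2399] shift mm [-0.4008  0.5996 -1.2421] turn deg -0.08 (+-180) q6 -0.14038086201161065 tilt [-0.0015  0.0001 -1.    ] open 0.024023558545451466 gf 39.994847774505615 F [-0.2337  0.5974 -1.6717]
```

```bash
python3 -m jog '0 0 0 .015 0;0 0 0 .015 0;0 0 0 .015 0;0 0 0 .0088 0;0 0 0 .005 0;0 0 0 0 0;0 0 0 0 0;0 0 0 0 0'; python3 - <<'E'
from h import *
plan([.4605,.0162,.1811],np.radians(3.8),0)
s=robot.read_camera('side')['color'][:,:,::-1].copy();t=robot.read_camera('top')['color'][:,:,::-1].copy()
cv2.imwrite('pics/s3.png',s);cv2.imwrite('pics/t3.png',t)
st=robot.read_state();M=R.from_rotvec(st['orientation']).as_matrix();p=st['tool_pos']
a=np.arctan2(M[1,1],M[0,1]);h=p[2]-.1221
L=np.array([[.055,.02,.017],[.055,-.02,.017],[.055,-.02,-.017],[.055,.02,-.017],[.018,-.023,-.036],[-.026,-.023,-.036],[-.026,.023,-.036],[.009,-.017,.056],[-.009,-.017,.056]])
W=place([p[0],p[1],a],L+[0,0,h]);Q=proj('side',W)
pl=place([.5992,.0254,np.radians(3.8)],np.array([[.055,-.028,.068],[-.055,-.028,.068],[-.055,.028,.068],[-.055,-.028,.05],[-.055,.028,.05]]));Q=np.r_[Q,proj('side',pl)]
x0,y0=240,195
k=lambda im,x,y,w,h,f:cv2.resize(im[y:y+h,x:x+w],None,fx=f,fy=f,interpolation=cv2.INTER_CUBIC)
A=k(s,x0,y0,100,100,6);B=cv2.convertScaleAbs(k(t,285,190,50,100,4),alpha=1.3)
for i,q in enumerate(Q):
    u=((q-[x0,y0]+.5)*6).astype(int);cv2.circle(A,tuple(map(int,u)),2,(0,0,255) if i<9 else (0,160,0),-1)
img=np.zeros((600,800,3),np.uint8);img[:,:600]=A;img[:400,600:]=B
cv2.imwrite('pics/v.png',img);print(np.c_[np.arange(len(Q)),(Q-[x0,y0]+.5)*6].round(0))
E
```

```text
t: 14.03
tool_pos: [0.4609, 0.0166, 0.1829]
orientation: [2.146, 2.293, 0.002]
force: [0.2, -0.0, -0.9]
opening: 0.0234
gripper_force: 40.0
t 14.0333 pos [0.4609 0.0166 0.1829] shift mm [-0.323  -0.4208  1.7992] turn deg -0.01 (+-180) q6 -0.14151520879122817 tilt [ 0.0016 -0.0001 -1.    ] open 0.023394261922360417 gf 39.99475836753845 F [ 0.202  -0.0148 -0.8806]
[[  0. 308. 250.]
 [  1. 398. 304.]
 [  2. 397. 385.]
 [  3. 309. 330.]
 [  4. 325. 488.]
 [  5. 226. 558.]
 [  6. 126. 489.]
 [  7. 287. 268.]
 [  8. 244. 296.]
 [  9. 691. 153.]
 [ 10. 477. 298.]
 [ 11. 353. 225.]
 [ 12. 476. 341.]
 [ 13. 353. 267.]]
```

View pics/v.png

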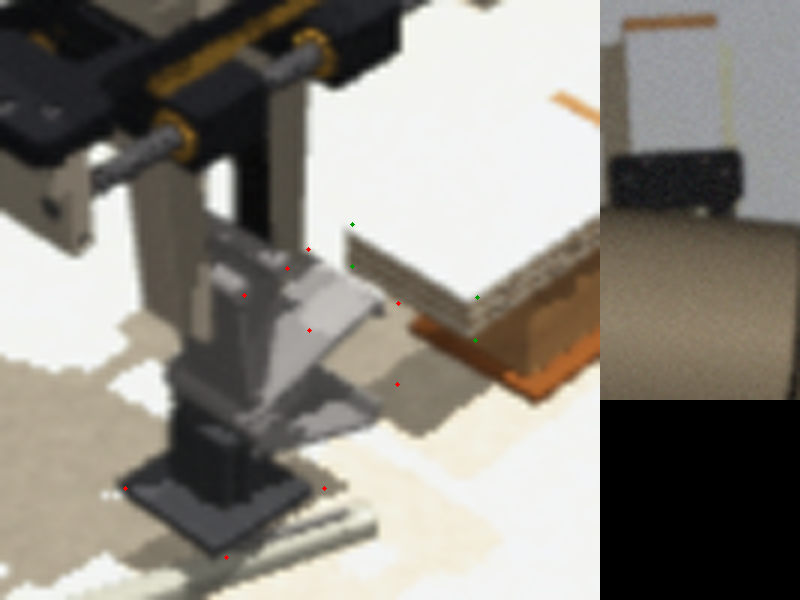

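The clip hangs level. Its lips are at about (382,308) above and (378,415) below, foot at (118,490), (220,553) and (312,490), and the pile's front corner is at (470,305-342). Relative to the pile this matches the plan within about 1 mm. I lower 1.3 mm and drive straight in.

```bash
python3 -m jog '0 -.0003 0 .0013 0;0 0 .003 0 0;0 0 .006 0 0;0 0 .006 0 0;0 0 .005 0 0;0 0 .003 0 0;0 0 0 0 0;0 0 0 0 0'; python3 -c "
from h import *
plan([.5124,.0197,.1814],np.radians(3.8),0)"
```

```text
t: 14.8
tool_pos: [0.4833, 0.0179, 0.1804]
orientation: [-2.146, -2.294, 0.001]
force: [-0.2, -0.3, -2.1]
opening: 0.0238
gripper_force: 40.0
t 14.8 pos [0.4833 0.0179 0.1804] shift mm [-0.1036 29.1317 -1.0295] turn deg 0.0 (+-180) q6 -0.13547015901188283 tilt [-0.0005  0.     -1.    ] open 0.023843702288888855 gf 39.99479055404663 F [-0.2103 -0.2676 -2.0578]
```

```bash
python3 -m jog '0 0 .003 -.0008 0;0 0 .005 0 0;0 0 .005 0 0;0 0 .005 0 0;0 0 .005 0 0;0 0 .004 0 0;0 0 .002 0 0;0 0 0 0 0;0 0 0 0 0;0 0 0 0 0'; python3 - <<'E'
from h import *
plan([.5124,.0197,.1814],np.radians(3.8),0)
s=robot.read_camera('side')['color'][:,:,::-1].copy();cv2.imwrite('pics/s4.png',s)
a=cv2.imread('pics/s3.png')
# pile region right of clip: shift before/after by template of far/near part
import itertools
g=lambda i:cv2.cvtColor(i,cv2.COLOR_BGR2GRAY)
for (x,y,w,h) in [(322,238,34,28),(326,245,20,20)]:
    T=g(a)[y:y+h,x:x+w];r=cv2.matchTemplate(g(s)[y-4:y+h+4,x-4:x+w+4],T,cv2.TM_CCOEFF_NORMED);print(np.round(r.max(),3),np.unravel_index(r.argmax(),r.shape),"(4,4)=unmoved")
E
```

```text
t: 15.63
tool_pos: [0.512, 0.0198, 0.1812]
orientation: [-2.146, -2.294, 0.0]
force: [-0.5, -0.3, -1.5]
opening: 0.0238
gripper_force: 40.0
t 15.6333 pos [0.512  0.0198 0.1812] shift mm [-0.1024  0.4041 -0.1685] turn deg 0.0 (+-180) q6 -0.12784087680437284 tilt [-0.0004  0.     -1.    ] open 0.02384481423372893 gf 39.99473512172699 F [-0.4551 -0.3047 -1.457 ]
1.0 (np.int64(4), np.int64(4)) (4,4)=unmoved
1.0 (np.int64(4), np.int64(4)) (4,4)=unmoved
```

```bash
python3 -m jog '0 0 0 0 0;0 0 0 0 0;0 0 0 0 0;0 0 0 0 0'; python3 -c "
from plant import robot
print(robot.close_job())"
```

```text
t: 16.02
tool_pos: [0.5121, 0.0198, 0.1814]
orientation: [2.147, 2.294, 0.0]
force: [-0.3, 0.9, -1.6]
opening: 0.0238
gripper_force: 40.0
the job is handed in; nothing more can be done
None
```

The job is handed in at about 16 s: the loose pad is flush on the pile, and the clip is held fully open around the middle of the overhanging end, its mouth about 18 mm past the edge; the wrist force showed only the clip's weight and the pile's near corner had not moved, but I had no picture left to see the final pose.

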